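# Shift the gear shifter into third

### The arm

A 7-joint arm with a two-finger parallel gripper is mounted at the origin on the work surface. World frame = base frame: x ahead of the robot, y to its left, z up, the work surface at z = 0. Lengths are in m, angles in rad, forces in N, time in s.
With the tool pointing down it reaches from about 0.35 to 0.9 m from the base axis. Payload 8.1 kg.
Tool frame: the origin (TCP) lies between the finger pads; the fingertips stand ahead of it and the grasp point (between the pads) is the TCP (arm.nose_length is the z of the fingertips in the tool frame, in m); z points along the fingers, y is the line along which they close (so a half turn about z gives the same grasp; the last joint's range is limited). The gripper opens to 92 mm and grips with 3 to 60 N. Pads are 19 mm wide; open, the fingers measure 130 mm over their backs; the gripper's body (75 mm by 190 mm) begins 47 mm behind the grasp point.
Start: joints at [1.211, 0.434, 0.025, 1.573, -0.012, 1.134, -0.075], TCP at [0.159, -0.605, 0.246] pointing down, gripper open.
Joint ranges: [-2.62, 2.62], [-0.44, 2.09], [-1.27, 1.32], [0.08, 2.57], [-1.32, 4.46], [0.12, 2], [-2.74, 2.74]. Speed limits (rad/s): [2.22, 2.22, 3.01, 3.01, 3.14, 3.14, 3.14].

### API

Orientations are given as a rotation vector (axis times angle).
In Python, from cell import sensors, optics, arm gives the robot as it stands.
- The arm moves only by the tool arm_command, never from a script. Its argument "deltas" is one flat list of numbers, 7 for each row, row after row: the turn, a rotation vector about the world's x, y, z as a fraction of full scale, then the shift along the world's x, y, z as a fraction of full scale, then the finger opening in mm, from 0 to 91.8. In form: [wx, wy, wz, dx, dy, dz, fingers, wx, wy, wz, dx, dy, dz, fingers, ...]. A call has 1 to 20 rows; each row is the pose to reach, as a shift and turn from the pose commanded when the call began; what a row does not reach only later rows make up. Full scale, the value 1, is 1 m for a shift and 90 degrees for a turn. A row lasts 1/10 s, in which the tool goes at most 50 mm and 8.59 degrees, less where a joint would pass 70% of its speed; a pose out of reach is approached as far as the arm can. A call with a number of a shift or a turn outside -1 to 1 is refused whole. A call with a gripper value outside its range is refused whole. The fingers move at their own pace and stop on an object; "force" is the grip in N (left out, the last holds). Time passes only in rows, so rows that repeat a pose let the fingers close. It gives the time, the measured TCP pose, the force, the opening and the grip force at its end, in the units of the state.
- sensors.observe(): the state, without advancing time (a new reading comes with each control period).
- optics.get_image(name): name is "scene" or "top" or "wrist"; returns the picture (480x640x3 uint8, blue, green, red); there is no depth.
- optics.calibration(name): a dict with "camera_matrix" (3x3 intrinsics, pixels), "D" ([k1, k2, p1, p2, k3] as OpenCV has them; the pictures are not rectified), "rvec" (rotation vector, rad) and "tvec" (3), from world to camera coordinates, as OpenCV has them. Camera axes: x right, y down, z forward; pixel columns grow to the right and rows downward; lengths in m; the calibration is good to about 2 mm. A picture is of the moment at which its call begins: read the wrist's pose just before it. calibration takes no time and is no camera call; for the wrist camera it gives the pose at the moment of the call.
- arm.sign_off(): hands the job in; it is judged then, once.
The state is a dict: "clock": time; "joints": joint angles; "dq": joint speeds; "joint_efforts": joint torques, N m; "position": TCP position; "ee_rot": TCP orientation; "force": force on the tool from outside, world axes, zero at the start; "ft_torque": the same for the moment, N m; "width": opening from 0.0 (shut) to 1.0 (fully open); "gripper_force": force on a finger pad.
Only numpy, scipy, OpenCV 4.12 (cv2) and the standard library are available. Lean on these libraries where they do the work, as an engineer would, in place of code of your own. Each camera call takes 0.05 s, during which the arm holds its last target. There are 200 camera calls.

### The job

Put the gear shifter that is bolted to the plywood board into third gear, ready for its check: push its lever with the fingertips or the outside of the fingers (do not grip it) along the slot it stands in to neutral, across the gate to the right-hand slots, then forward, away from you, until it is fully home in third, the far right slot. Push gently without forcing it, do not run it into fourth (the near right slot), leave the lever in third, and leave everything else on the bench and on the board standing as it is.

Things in the scene. Friction and masses are not known exactly. Their poses are not given: they have to be found in the camera images.
- shifter: Fixed H-pattern gear shifter bolted on a plywood board 280 (x) x 220 (y) x 18 mm. Origin: underside of the board, at its centre, straight under the lever's pivot; z up. Its +x is the shifter's forward (away from the robot, turned by up to 0.45 rad), +y its left, -y its right. Dark steel housing 150 x 110 mm on a 194 x 120 mm flange; a steel gate plate closes it 151 mm above the origin.
- gate (a point): Middle of the gate plate's top, above the pivot; axes as the shifter's. The gate is an H cut through the plate: two slots along x, 60 mm long, 13 mm wide, centred 15 mm left and right of the middle, joined half way by a 16 mm wide cross slot along y (neutral); the tongues between have round noses. Left front is first, left rear second, right front third, right rear fourth.
- gearstick: The lever: a bare 10 mm steel rod that comes up through the gate, with a black pear-shaped knob on top. Origin at the pivot, 60 mm above the shifter's origin; its z runs up the rod, its x and y are the shifter's when it stands upright. The knob covers 154 to 216 mm along z: 45 mm in diameter at 192 mm, 41 mm at 180 and 206 mm, 20 mm at its foot.
- knob (a point): Centre of the knob at about its widest height, on the rod's axis, 190 mm from the pivot and about 245 mm above the bench. It moves 51 mm forward or back from neutral to the end of a slot and 33 mm left or right from the middle to a slot.
- cross (a joint): Sideways lean of the lever, rad, about the shifter's x axis: 0 in the middle, positive to the right (-y). About -0.155 to -0.185 in the left slots, where it starts, and 0.155 to 0.185 in the right slots (stops at +-0.185). A few newtons move the lever; over 35 N on it counts as gripping or forcing.
- foreaft (a joint): Forward lean of the lever, rad, about its y axis: 0 in neutral, +0.27 fully home in the front slots, -0.27 in the rear slots (stops). It crosses only within about 0.03 of 0; the round noses guide it in from about 0.06. Starts anywhere along the left slots. Both joints are held by friction alone, 1 to 3 N at the knob, no spring: the lever stays where it is left.
- spare_knob: Bystander: a loose black shift knob like the lever's, 45 mm in diameter, 62 mm high, standing on the board to the left of the housing. Origin: centre of its foot.
- hex_key: Bystander: a dark L-shaped hex key, 106 x 34 mm, 6 mm thick, lying on the board to the right of the housing. Origin: under the middle of its long leg.
- handbrake: Bystander: a loose steel handbrake unit, base 170 x 90 mm, with one straight lever with a rubber grip, 214 mm high and no gate, standing left or right of the board. Origin: centre of its underside.
- parts_bin: Bystander: a blue open bin 160 x 100 x 70 mm with black knobs in it, on the other side of the board. Origin: centre of its underside.
- bottle: Bystander: a clear bottle 64 mm in diameter, 190 mm high. Origin: centre of its underside.
- tape_roll: Bystander: a roll of packing tape lying flat, 100 mm in diameter, 48 mm high. Origin: centre of its underside.
- screwdriver: Bystander: a black-handled screwdriver, 190 mm long, 26 mm thick. Origin: under the middle of its length.

How it is judged:
By the outcome, as a careful person would: the job done as asked, in the order asked, and still so for the second after the job is handed in, with the robot touching nothing.
It also fails if it takes over 53 s, if anything falls off the work surface, if the arm or the gripper's body presses on something with over 40 N, if the wrist force passes 120 N, or if a joint passes its speed limit or range.

## Working session

There is one attempt and no reset: what is moved stays moved. The work goes in short steps, Python scripts to look and compute and a tool call to move; the robot and the scene stay as the last step left them, time stands still between calls to the robot, and variables do not carry over. Pictures are saved under pics/ and viewed, at most 10 in all, crops included, and the job is handed in when it is done.

Besides the shell and the picture viewer there is one more tool, called after "Request:" by a JSON object that holds its "fn" and its "kwargs", one argument or row to a line. arm_command: Moves the arm, as the interface text tells. Its arguments: {"type":"object","properties":{"deltas":{"type":"array","items":{"type":"number"}},"force":{"type":"number"}},"required":["deltas"]}

```bash
ls; mkdir -p pics
python3 - <<'E'
from cell import sensors,optics,arm
import cv2
print(sensors.observe(), arm.nose_length)
for n in("scene","top"):
    cv2.imwrite(f"pics/{n}0.png",optics.get_image(n)); print(n,optics.calibration(n))
E
```

```text
pics
{'clock': 0.0, 'joints': array([ 1.21143696,  0.43524429,  0.02498761,  1.5741134 , -0.01160519,
        1.13403539, -0.07513542]), 'dq': array([-0.00039395,  0.00067504,  0.00016735, -0.00097095,  0.00147853,
       -0.00062398,  0.00174936]), 'joint_efforts': array([-2.48737260e-04, -6.67846870e+01,  9.84649099e-01, -3.14473951e+01,
       -6.07324555e-02,  4.25805361e-02,  2.49581562e-04]), 'position': array([ 0.15852769, -0.60403899,  0.2449256 ]), 'ee_rot': array([-3.11416145e+00, -4.01814676e-01,  5.66654863e-04]), 'force': array([0.06804793, 0.07715034, 0.58900782]), 'ft_torque': array([-0.00448041,  0.00451435,  0.0358257 ]), 'gripper_force': 0.0, 'width': 1.0012292470719686} 0.019
scene {'camera_matrix': array([[578.89404552,   0.        , 322.36352039],
       [  0.        , 578.89404552, 246.014889  ],
       [  0.        ,   0.        ,   1.        ]]), 'D': array([0.06135025, 0.        , 0.        , 0.        , 0.        ]), 'rvec': array([ 1.31153782,  2.26765242, -0.89353436]), 'tvec': array([ 0.22901527, -0.1470245 ,  1.77291134])}
top {'camera_matrix': array([[497.09895048,   0.        , 328.82144733],
       [  0.        , 497.09895048, 234.67807716],
       [  0.        ,   0.        ,   1.        ]]), 'D': array([-0.00179568,  0.        ,  0.        ,  0.        ,  0.        ]), 'rvec': array([ 2.20377535, -2.1485126 ,  0.12655007]), 'tvec': array([-0.04629415,  0.43639749,  1.22651091])}
```

View pics/scene0.png

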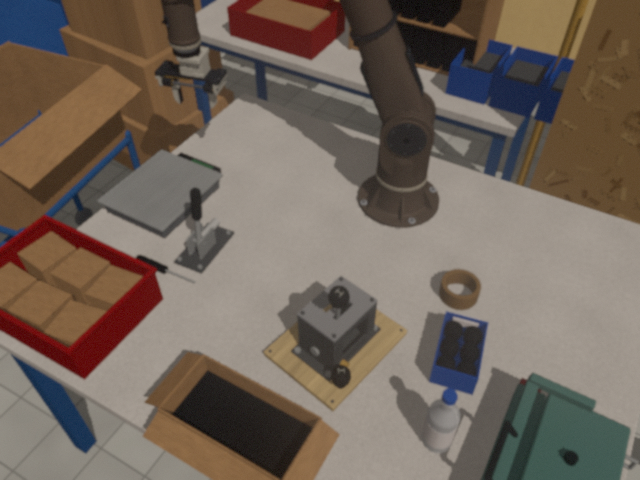

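View pics/top0.png

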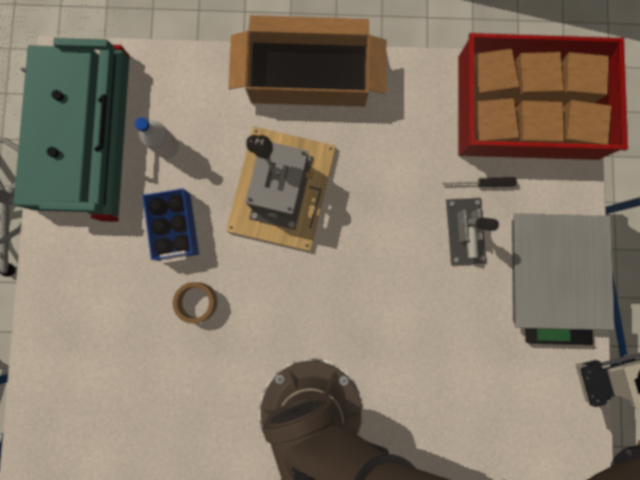

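Run:
```python
import cv2,numpy as np
a=cv2.imread("pics/top0.png")[115:265,215:350];b=cv2.imread("pics/scene0.png")[265:415,255:415]
r=lambda i:cv2.resize(i,(400,int(400*i.shape[0]/i.shape[1])),interpolation=cv2.INTER_CUBIC)
a,b=r(a),r(b);h=max(len(a),len(b));o=np.zeros((h,800,3),np.uint8);o[:len(a),:400]=a;o[:len(b),400:]=b
cv2.imwrite("pics/crop0.png",o)
```

```text
(no output)
```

View pics/crop0.png

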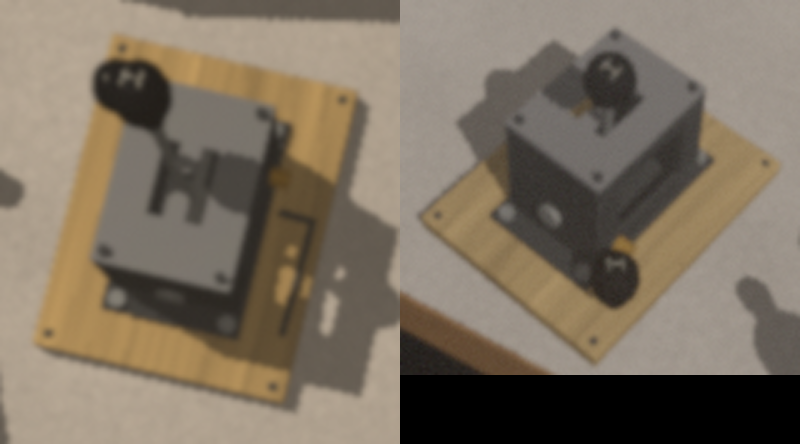

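```bash
cat > h.py <<'E'
import cv2,numpy as np
from scipy.spatial.transform import Rotation as R
def lever(fa,cr,s=.19):   # pivot frame -> shifter frame point at s along rod
    return R.from_euler('xy',[cr,fa]).apply([0,0,s])+[0,0,.06]
def world(p,x,y,yaw): return R.from_rotvec([0,0,yaw]).apply(p)+[x,y,0]
def proj(c,P): return cv2.projectPoints(np.atleast_2d(np.float64(P)),c['rvec'],c['tvec'],c['camera_matrix'],c['D'])[0][:,0]
E
python3 - <<'E'
from h import *
from cell import optics
from scipy.optimize import least_squares
T,S=optics.calibration('top'),optics.calibration('scene')
t=lambda u,v:(u/2.963+215,v/2.963+115); s=lambda u,v:((u-400)/2.5+255,v/2.5+265)
b=lambda sx,sy:[sx*.14,sy*.11,.018]; g=lambda sx,sy:[sx*.075,sy*.055,.151]
top=[(b(1,1),t(112,37)),(b(1,-1),t(357,93)),(b(-1,-1),t(285,403)),(b(-1,1),t(37,345)),(g(1,-1),t(275,108)),(g(-1,-1),t(232,293)),(g(-1,1),t(95,262))]
sc=[(b(1,-1),s(418,215)),(b(1,1),s(597,358)),(b(-1,1),s(780,165)),(g(1,-1),s(508,118)),(g(1,1),s(598,192)),(g(-1,1),s(706,88)),(g(-1,-1),s(614,28))]
def res(q,full=False):
    o=[]
    for c,L in((T,top),(S,sc)):
        o.append(proj(c,world([p for p,_ in L],*q[:3]))-[m for _,m in L])
    k=world(lever(q[3],q[4]),*q[:3])
    o+=[proj(T,k)-t(138,92),proj(S,k)-s(610,81)]
    return np.vstack(o).ravel()
r=least_squares(res,[.5,.1,0,.2,-.17],loss='soft_l1')
np.set_printoptions(precision=4,suppress=True)
print(r.x,res(r.x).reshape(-1,2).round(1).tolist())
q=r.x;print('knob',world(lever(*q[3:]),*q[:3]))
for f,c in((0,-.17),(0,.17),(.27,.17)):print(f,c,world(lever(f,c),*q[:3]))
# spare knob approx
E
```

```text
[ 0.554   0.0905 -0.1983  0.2044 -0.1741] [[-1.4, -1.2], [-0.7, -1.3], [-0.9, 0.2], [-2.5, 0.3], [-1.0, -0.9], [-1.5, -0.1], [-2.7, -0.4], [-0.1, -0.8], [-1.1, -1.4], [-0.2, -3.4], [-2.0, 0.0], [-0.3, -2.1], [-0.8, -2.2], [-1.0, -2.6], [-0.8, 0.2], [-0.9, -0.1]]
knob [0.5977 0.1153 0.2432]
0 -0.17 [0.5603 0.122  0.2473]
0 0.17 [0.5476 0.059  0.2473]
0.27 0.17 [0.5966 0.0491 0.2405]
```

Request:
{"fn": "arm_command", "kwargs": {
  "deltas": [0, 0, 0, 0, 0, 0.105, 0, 0, 0, 0, 0, 0, 0.105, 0, 0, 0, 0, 0, 0, 0.105, 0, 0, 0, -0.29, 0.49, 0.71, 0.105, 0, 0, 0, -0.29, 0.49, 0.71, 0.105, 0, 0, 0, -0.29, 0.49, 0.71, 0.105, 0, 0, 0, -0.29, 0.49, 0.71, 0.105, 0, 0, 0, -0.29, 0.49, 0.71, 0.105, 0, 0, 0, -0.29, 0.49, 0.71, 0.105, 0, 0, 0, -0.29, 0.49, 0.71, 0.105, 0, 0, 0, -0.29, 0.49, 0.71, 0.105, 0, 0, 0, -0.29, 0.49, 0.71, 0.105, 0, 0, 0, -0.29, 0.49, 0.71, 0.105, 0, 0, 0, -0.29, 0.49, 0.71, 0.105, 0, 0, 0, -0.29, 0.49, 0.71, 0.105, 0, 0, 0, -0.29, 0.49, 0.71, 0.105, 0, 0, 0, -0.29, 0.49, 0.71, 0.105, 0, 0, 0, -0.29, 0.49, 0.71, 0.105, 0, 0, 0, -0.29, 0.49, 0.71, 0.105, 0, 0, 0, -0.29, 0.49, 0.71, 0.105, 0],
  "force": 10
}}

```text
clock: 2.1
position: [0.6399, 0.0931, 0.3503]
ee_rot: [3.126, -0.312, -0.001]
force: [0.1, 0.3, 0.4]
width: 0.008
gripper_force: 0.0
```

Run:
```python
from h import *
from cell import optics,sensors
c=optics.calibration('wrist');im=optics.get_image('wrist');t=optics.get_image('top')
s=sensors.observe();print(s['position'],c)
q=(.554,.0905,-.1983)
im2=im.copy()
for P in [world(lever(.2044,-.1741),*q)]+[world([a*.075,b*.055,.151],*q) for a in(1,-1) for b in (1,-1)]:
    u=proj(c,P)[0];print(u);cv2.circle(im2,tuple(int(x) for x in np.clip(u,-5000,5000)),4,(0,0,255),1)
cv2.imwrite('pics/w1.png',im2)
```

```text
[0.64008126 0.09938662 0.34860008] {'camera_matrix': array([[431.84663271,   0.        , 317.90913167],
       [  0.        , 431.84663271, 228.8970414 ],
       [  0.        ,   0.        ,   1.        ]]), 'D': array([-0.07992733,  0.        ,  0.        ,  0.        ,  0.        ]), 'rvec': array([-1.86953774,  2.28453777,  0.31333565]), 'tvec': array([0.21702193, 0.52330261, 0.65598161])}
[295.45998498 303.4012264 ]
[273.07805028 211.78170771]
[408.94791676 211.70982216]
[278.21606492 372.46584442]
[398.94173055 372.03106159]
```

View pics/w1.png

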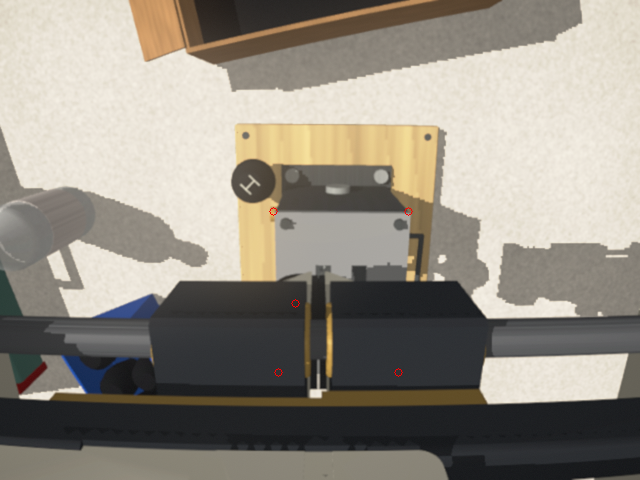

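Run:
```python
from h import *
from cell import optics,sensors
c=optics.calibration('wrist');s=sensors.observe();p=s['position'];Rt=R.from_rotvec(s['ee_rot'])
Rc=cv2.Rodrigues(c['rvec'])[0];C=-Rc.T@c['tvec'];print('cam in tool',Rt.inv().apply(C-p),'axis',Rt.inv().apply(Rc[2]))
for z in(.019,0,-.03,-.047):
  for y in(-.019,.019):
    for x in (-.0095,.0095): print(z,y,x,proj(c,p+Rt.apply([x,y,z])).round())
```

```text
cam in tool [ 0.07189495  0.00053331 -0.14019583] axis [-2.69213286e-01  1.26114661e-04  9.63080573e-01]
0.019 -0.019 -0.0095 [[270. 316.]]
0.019 -0.019 0.0095 [[268. 273.]]
0.019 0.019 -0.0095 [[363. 316.]]
0.019 0.019 0.0095 [[365. 273.]]
0 -0.019 -0.0095 [[264. 340.]]
0 -0.019 0.0095 [[262. 292.]]
0 0.019 -0.0095 [[368. 340.]]
0 0.019 0.0095 [[370. 292.]]
-0.03 -0.019 -0.0095 [[253. 391.]]
-0.03 -0.019 0.0095 [[250. 335.]]
-0.03 0.019 -0.0095 [[379. 391.]]
-0.03 0.019 0.0095 [[382. 335.]]
-0.047 -0.019 -0.0095 [[244. 431.]]
-0.047 -0.019 0.0095 [[240. 369.]]
-0.047 0.019 -0.0095 [[388. 431.]]
-0.047 0.019 0.0095 [[392. 369.]]
```

Run:
```python
import cv2
im=cv2.imread('pics/w1.png')[250:450,120:520]
from cell import optics
s=optics.get_image('scene');cv2.imwrite('pics/s1.png',cv2.resize(s[200:380,250:450],(800,720))[:600])
```

```text
(no output)
```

View pics/s1.png

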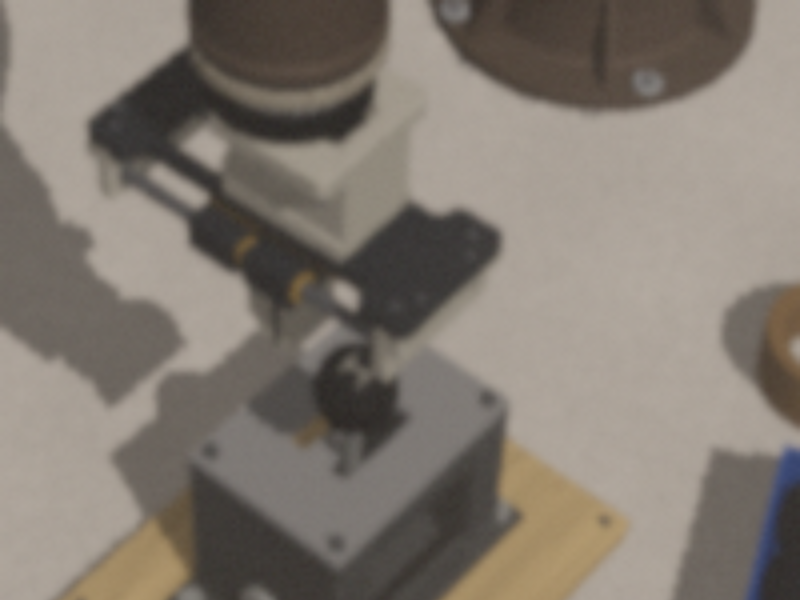

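Request:
{"fn": "arm_command", "kwargs": {
  "deltas": [0, 0, 0, 0, 0, -0.04, 0, 0, 0, 0, 0, 0, -0.07, 0, 0, 0, 0, 0, 0, -0.1, 0, 0, 0, 0, 0, 0, -0.1, 0, 0, 0, 0, 0, 0, -0.1, 0, 0, 0, 0, -0.01, 0.002, -0.1, 0, 0, 0, 0, -0.014, 0.003, -0.1, 0, 0, 0, 0, -0.018, 0.004, -0.1, 0, 0, 0, 0, -0.022, 0.0045, -0.1, 0, 0, 0, 0, -0.026, 0.005, -0.1, 0, 0, 0, 0, -0.03, 0.006, -0.1, 0, 0, 0, 0, -0.034, 0.007, -0.1, 0]
}}

```text
clock: 3.45
position: [0.6048, 0.0985, 0.2508]
ee_rot: [3.126, -0.312, 0.0]
force: [2.6, -0.6, 1.0]
width: 0.008
gripper_force: 1.2
```

```bash
cat >> h.py <<'E'
q=(.554,.0905,-.1983)
def toS(p): return R.from_rotvec([0,0,-q[2]]).apply(np.array(p)-[q[0],q[1],0])
E
python3 - <<'E'
from h import *
from cell import optics,sensors
t=optics.get_image('top');s=optics.get_image('scene');o=sensors.observe()
print(o['position'],toS(o['position']),o['force'])
r=lambda i:cv2.resize(i,(400,400),interpolation=cv2.INTER_CUBIC)
cv2.imwrite('pics/c2.png',np.hstack([r(t[115:265,210:360]),r(s[250:400,265:415])]))
E
```

```text
[0.60438746 0.0985744  0.25065729] [0.04780933 0.01784264 0.25065729] [ 2.20538195 -1.60281477  0.85714256]
```

View pics/c2.png

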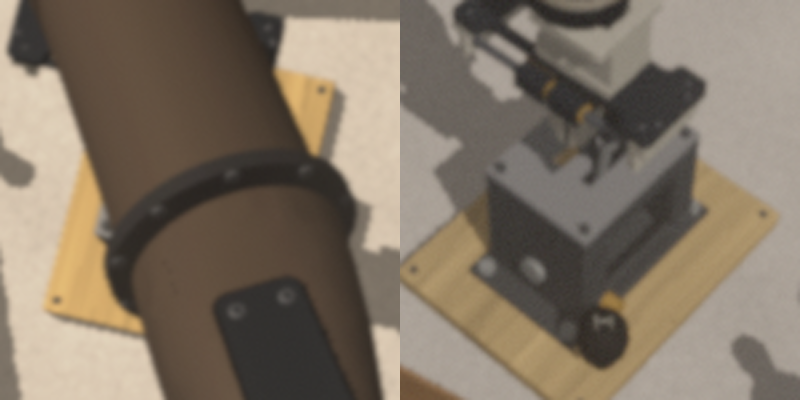

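Request:
{"fn": "arm_command", "kwargs": {
  "deltas": [0, 0, 0, -0.004, 0.001, 0, 0, 0, 0, 0, -0.008, 0.002, 0, 0, 0, 0, 0, -0.012, 0.0025, 0, 0, 0, 0, 0, -0.0155, 0.003, 0, 0, 0, 0, 0, -0.0155, 0.003, 0, 0]
}}

```text
clock: 4.05
position: [0.5889, 0.1018, 0.2507]
ee_rot: [3.126, -0.311, -0.001]
force: [1.0, 1.1, 0.4]
width: 0.006
gripper_force: 0.7
```

Run:
```python
from h import *
from cell import sensors
o=sensors.observe()
print(o['position'],toS(o['position']),o['force'])
```

```text
[0.58892528 0.10181296 0.25074212] [0.03201216 0.01797165 0.25074212] [0.95741544 1.05654744 0.38252245]
```

Request:
{"fn": "arm_command", "kwargs": {
  "deltas": [0, 0, 0, 0.0275, -0.0055, 0, 0, 0, 0, 0, 0.0275, -0.0055, 0, 0, 0, 0, 0, 0.0427, 0.07, 0, 0, 0, 0, 0, 0.0427, 0.07, 0, 0, 0, 0, 0, 0.0427, 0.07, 0, 0, 0, 0, 0, -0.0162, 0.0818, 0, 0, 0, 0, 0, -0.0162, 0.0818, 0, 0, 0, 0, 0, -0.0162, 0.0818, 0, 0]
}}

```text
clock: 4.85
position: [0.5711, 0.1835, 0.2509]
ee_rot: [3.125, -0.308, -0.002]
force: [1.0, -0.3, 1.7]
width: 0.004
gripper_force: 0.0
```

Run:
```python
from h import *
from cell import sensors,optics
s=optics.get_image('scene');c=optics.calibration('scene');o=sensors.observe()
print(o['position'],toS(o['position']),o['force'])
im=cv2.resize(s[250:370,270:430],(800,600),interpolation=cv2.INTER_CUBIC)
for f in(0,.05,-.05):
    u=proj(c,world(lever(f,-.174),*q))[0];print(f,u);cv2.circle(im,tuple(int(x) for x in ((u-[270,250]+.5)*5)),4,(0,0,255) if f==0 else (0,255,0),2)
cv2.imwrite('pics/s3.png',im)
```

```text
[0.57282039 0.18280928 0.25105036] [0.00026636 0.09420796 0.25105036] [ 0.54983709  0.48029418 -0.33578924]
0 [349.78275305 285.44536468]
0.05 [346.94789446 288.11770364]
-0.05 [352.58688194 282.93491736]
```

View pics/s3.png

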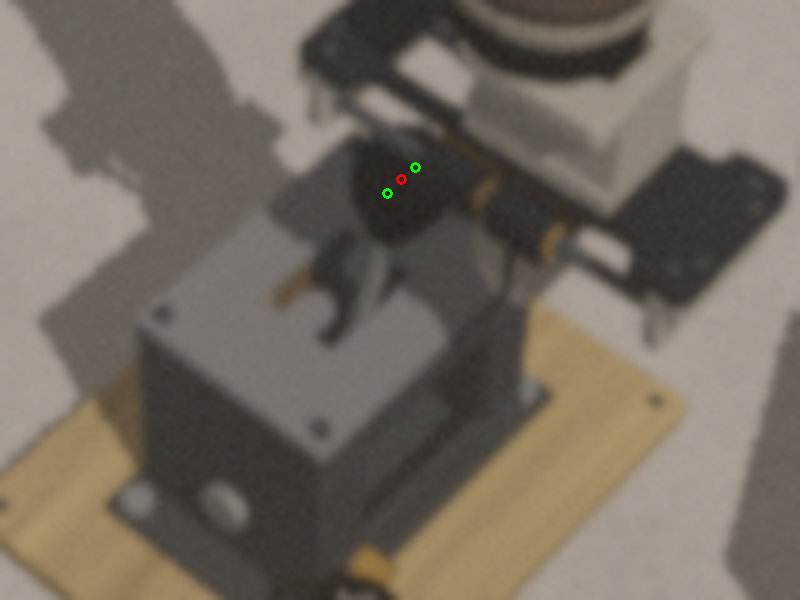

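Request:
{"fn": "arm_command", "kwargs": {
  "deltas": [0, 0, 0, -0.002, -0.0098, 0, 0, 0, 0, 0, -0.0035, -0.0175, 0, 0, 0, 0, 0, -0.0043, -0.0215, 0, 0, 0, 0, 0, -0.005, -0.025, 0, 0, 0, 0, 0, -0.0056, -0.028, 0, 0, 0, 0, 0, -0.006, -0.031, 0, 0]
}}

```text
clock: 5.5
position: [0.5676, 0.1524, 0.251]
ee_rot: [-3.126, 0.311, -0.001]
force: [1.0, 1.7, 2.0]
width: 0.009
gripper_force: 1.0
```

Request:
{"fn": "arm_command", "kwargs": {
  "deltas": [0, 0, 0, -0.0008, -0.004, 0, 0, 0, 0, 0, -0.0016, -0.008, 0, 0, 0, 0, 0, -0.0024, -0.012, 0, 0, 0, 0, 0, -0.0032, -0.016, 0, 0, 0, 0, 0, -0.004, -0.02, 0, 0, 0, 0, 0, -0.0048, -0.024, 0, 0]
}}

```text
clock: 6.1
position: [0.5624, 0.1279, 0.2507]
ee_rot: [3.126, -0.312, -0.0]
force: [0.3, 1.3, 0.4]
width: 0.008
gripper_force: 0.8
```

Run:
```python
from h import *
from cell import sensors
o=sensors.observe()
print(o['position'],toS(o['position']),o['force'])
```

```text
[0.56243728 0.12788805 0.25068035] [0.00090638 0.03831752 0.25068035] [0.28445951 1.28468181 0.43921127]
```

Request:
{"fn": "arm_command", "kwargs": {
  "deltas": [0, 0, 0, -0.0008, -0.004, 0, 0, 0, 0, 0, -0.0016, -0.008, 0, 0, 0, 0, 0, -0.0024, -0.012, 0, 0, 0, 0, 0, -0.0032, -0.016, 0, 0, 0, 0, 0, -0.004, -0.02, 0, 0, 0, 0, 0, -0.0046, -0.023, 0, 0, 0, 0, 0, -0.005, -0.0255, 0, 0]
}}

```text
clock: 6.8
position: [0.5574, 0.1024, 0.2507]
ee_rot: [3.126, -0.312, -0.0]
force: [-0.3, 1.0, 0.5]
width: 0.007
gripper_force: 0.6
```

Request:
{"fn": "arm_command", "kwargs": {
  "deltas": [0, 0, 0, -0.0003, -0.0015, 0, 0]
}}

```text
clock: 6.9
position: [0.5572, 0.101, 0.2507]
ee_rot: [3.126, -0.312, -0.0]
force: [-0.5, 0.6, -0.5]
width: 0.005
gripper_force: 0.5
```

Request:
{"fn": "arm_command", "kwargs": {
  "deltas": [0, 0, 0, -0.0003, -0.0015, 0, 0]
}}

```text
clock: 7.0
position: [0.5569, 0.0997, 0.2506]
ee_rot: [3.126, -0.312, -0.0]
force: [0.1, 1.2, -0.3]
width: 0.006
gripper_force: 0.5
```

Request:
{"fn": "arm_command", "kwargs": {
  "deltas": [0, 0, 0, -0.0002, -0.001, 0, 0]
}}

```text
clock: 7.1
position: [0.5567, 0.0987, 0.2506]
ee_rot: [3.126, -0.312, -0.001]
force: [-0.6, 1.2, 0.0]
width: 0.007
gripper_force: 0.5
```

Request:
{"fn": "arm_command", "kwargs": {
  "deltas": [0, 0, 0, -0.0002, -0.001, 0, 0]
}}

```text
clock: 7.2
position: [0.5565, 0.0978, 0.2506]
ee_rot: [3.126, -0.312, -0.0]
force: [-0.2, 1.7, -0.3]
width: 0.003
gripper_force: 0.5
```

Request:
{"fn": "arm_command", "kwargs": {
  "deltas": [0, 0, 0, 0.0059, 0.0294, 0, 0, 0, 0, 0, 0.0059, 0.0294, 0, 0, 0, 0, 0, -0.0676, 0.0442, 0, 0, 0, 0, 0, -0.0676, 0.0442, 0, 0, 0, 0, 0, -0.0676, 0.0442, 0, 0, 0, 0, 0, -0.0816, -0.0254, 0, 0, 0, 0, 0, -0.0816, -0.0254, 0, 0, 0, 0, 0, -0.0816, -0.0254, 0, 0]
}}

```text
clock: 8.0
position: [0.4752, 0.0682, 0.2507]
ee_rot: [3.123, -0.32, 0.0]
force: [-0.1, -0.6, -0.5]
width: 0.008
gripper_force: 0.0
```

Run:
```python
from h import *
from cell import sensors,optics
optics.get_image('scene')
o=sensors.observe();c=optics.calibration('wrist');im=optics.get_image('wrist');s=optics.get_image('scene');cs=optics.calibration('scene')
print(o['position'],toS(o['position']),o['force'])
sc=cv2.resize(s[250:370,270:390],(400,400),interpolation=cv2.INTER_CUBIC)
im=cv2.resize(im[0:400,120:520],(400,400))
for cr in(.17,):
    P=world(lever(0,cr),*q);u=proj(cs,P)[0];cv2.circle(sc,tuple(int(x) for x in ((u-[270,250]+.5)*3.333)),3,(0,0,255),1)
    u=proj(c,P)[0];print(u);cv2.circle(im,tuple(int(x) for x in (u-[120,0])),3,(0,0,255),1)
for b in(1,-1):
    u=proj(c,world([.075,b*.055,.151],*q))[0];cv2.circle(im,tuple(int(x) for x in (u-[120,0])),3,(0,255,0),1)
cv2.imwrite('pics/c4.png',np.hstack([im,sc]))
```

```text
[0.47548153 0.07038619 0.2508725 ] [-0.07301726 -0.03518801  0.2508725 ] [-0.16632461  0.16021928  0.28902227]
[305.88851439 105.52496003]
```

View pics/c4.png

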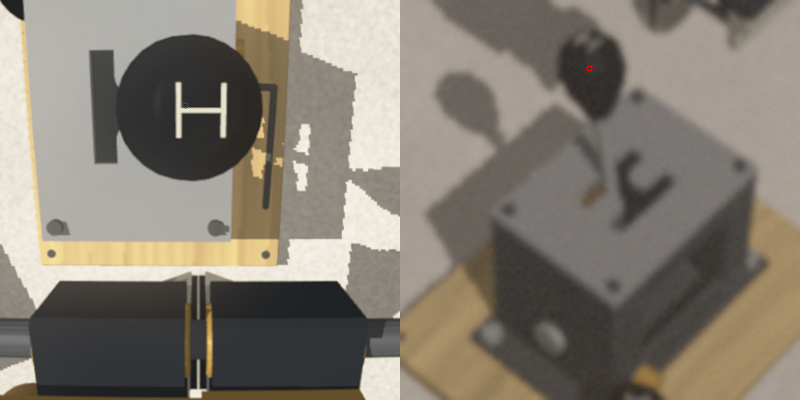

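Request:
{"fn": "arm_command", "kwargs": {
  "deltas": [0, 0, 0, 0.0196, -0.0039, 0, 0, 0, 0, 0, 0.0343, -0.0069, 0, 0, 0, 0, 0, 0.0392, -0.0079, 0, 0, 0, 0, 0, 0.0441, -0.0089, 0, 0, 0, 0, 0, 0.049, -0.0099, 0, 0]
}}

```text
clock: 8.65
position: [0.5236, 0.0634, 0.2506]
ee_rot: [-3.126, 0.31, 0.002]
force: [-1.7, 1.9, 0.6]
width: 0.006
gripper_force: 1.1
```

Request:
{"fn": "arm_command", "kwargs": {
  "deltas": [0, 0, 0, 0.0049, -0.001, 0, 0, 0, 0, 0, 0.0098, -0.002, 0, 0, 0, 0, 0, 0.0147, -0.003, 0, 0, 0, 0, 0, 0.0196, -0.0039, 0, 0]
}}

```text
clock: 9.05
position: [0.5439, 0.0586, 0.2508]
ee_rot: [3.126, -0.312, -0.0]
force: [-1.4, 0.8, 0.5]
width: 0.008
gripper_force: 1.0
```

Request:
{"fn": "arm_command", "kwargs": {
  "deltas": [0, 0, 0, 0.0049, -0.001, 0, 0, 0, 0, 0, 0.0098, -0.002, 0, 0, 0, 0, 0, 0.0137, -0.0027, 0, 0, 0, 0, 0, 0.0167, -0.0033, 0, 0]
}}

```text
clock: 9.45
position: [0.5605, 0.055, 0.2504]
ee_rot: [3.126, -0.312, -0.001]
force: [-1.9, -0.8, -1.3]
width: 0.006
gripper_force: 0.9
```

Request:
{"fn": "arm_command", "kwargs": {
  "deltas": [0, 0, 0, 0.001, -0.0002, 0, 0, 0, 0, 0, 0.002, -0.0004, 0, 0]
}}

```text
clock: 9.65
position: [0.5622, 0.0547, 0.2506]
ee_rot: [3.126, -0.312, -0.0]
force: [-2.2, -0.1, -1.2]
width: 0.005
gripper_force: 0.8
```

Request:
{"fn": "arm_command", "kwargs": {
  "deltas": [0, 0, 0, 0.0015, -0.0003, 0, 0]
}}

```text
clock: 9.75
position: [0.5637, 0.0545, 0.2507]
ee_rot: [3.126, -0.312, -0.0]
force: [-1.5, -0.3, -1.2]
width: 0.004
gripper_force: 0.8
```

Request:
{"fn": "arm_command", "kwargs": {
  "deltas": [0, 0, 0, 0.001, -0.0002, 0, 0]
}}

```text
clock: 9.85
position: [0.5648, 0.0544, 0.2508]
ee_rot: [3.126, -0.312, -0.0]
force: [-1.6, 0.2, -0.7]
width: 0.005
gripper_force: 0.8
```

Request:
{"fn": "arm_command", "kwargs": {
  "deltas": [0, 0, 0, 0.001, -0.0002, 0, 0]
}}

```text
clock: 9.95
position: [0.5658, 0.0542, 0.2508]
ee_rot: [3.126, -0.312, 0.0]
force: [-2.1, -0.7, -1.2]
width: 0.002
gripper_force: 0.8
```

Request:
{"fn": "arm_command", "kwargs": {
  "deltas": [0, 0, 0, 0.001, -0.0002, 0, 0]
}}

```text
clock: 10.05
position: [0.5667, 0.054, 0.2507]
ee_rot: [3.126, -0.312, -0.0]
force: [-2.7, 0.4, -0.6]
width: 0.009
gripper_force: 1.3
```

Request:
{"fn": "arm_command", "kwargs": {
  "deltas": [0, 0, 0, 0.0008, -0.0002, 0, 0]
}}

```text
clock: 10.15
position: [0.5673, 0.0539, 0.2506]
ee_rot: [3.126, -0.311, -0.001]
force: [-3.5, 0.8, -1.3]
width: 0.008
gripper_force: 1.7
```

Request:
{"fn": "arm_command", "kwargs": {
  "deltas": [0, 0, 0, 0.0005, -0.0001, 0, 0]
}}

```text
clock: 10.25
position: [0.5677, 0.0538, 0.2506]
ee_rot: [3.126, -0.311, -0.002]
force: [-3.8, 0.6, -1.1]
width: 0.008
gripper_force: 1.9
```

Request:
{"fn": "arm_command", "kwargs": {
  "deltas": [0, 0, 0, 0.001, -0.0002, 0, 0]
}}

```text
clock: 10.35
position: [0.5685, 0.0537, 0.2505]
ee_rot: [3.126, -0.311, -0.002]
force: [-5.0, 1.3, -1.6]
width: 0.003
gripper_force: 2.6
```

Request:
{"fn": "arm_command", "kwargs": {
  "deltas": [0, 0, 0, 0.001, -0.0002, 0, 0]
}}

```text
clock: 10.45
position: [0.5693, 0.0535, 0.2503]
ee_rot: [3.126, -0.311, -0.003]
force: [-6.3, 1.5, -2.3]
width: 0.005
gripper_force: 3.2
```

Request:
{"fn": "arm_command", "kwargs": {
  "deltas": [0, 0, 0, 0.001, -0.0002, 0, 0, 0, 0, 0, 0.002, -0.0004, 0, 0]
}}

```text
clock: 10.65
position: [0.5707, 0.0533, 0.2501]
ee_rot: [3.126, -0.311, -0.005]
force: [-7.8, 1.7, -2.3]
width: 0.007
gripper_force: 4.2
```

Request:
{"fn": "arm_command", "kwargs": {
  "deltas": [0, 0, 0, 0.001, -0.0002, 0, 0, 0, 0, 0, 0.001, -0.0002, 0, 0]
}}

```text
clock: 10.85
position: [0.5713, 0.0532, 0.2499]
ee_rot: [3.126, -0.311, -0.007]
force: [-9.5, 2.2, -1.9]
width: 0.007
gripper_force: 4.6
```

Clear stop reached. Back off, then look with the wrist and scene cameras.

Request:
{"fn": "arm_command", "kwargs": {
  "deltas": [0, 0, 0, -0.02, 0.004, 0, 0, 0, 0, 0, -0.06, 0.012, 0, 0, 0, 0, 0, -0.09, 0.018, 0, 0, 0, 0, 0, -0.09, 0.018, 0, 0, 0, 0, 0, -0.09, 0.018, 0.05, 0, 0, 0, 0, -0.09, 0.018, 0.05, 0, 0, 0, 0, -0.09, 0.018, 0.05, 0]
}}

```text
clock: 11.55
position: [0.4852, 0.0707, 0.3025]
ee_rot: [-3.125, 0.313, -0.008]
force: [-1.3, 0.0, -0.9]
width: 0.004
gripper_force: 0.0
```

Run:
```python
from h import *
from cell import sensors,optics
o=sensors.observe();c=optics.calibration('wrist');im=optics.get_image('wrist');s=optics.get_image('scene');cs=optics.calibration('scene')
print(o['position'],toS(o['position']),o['force'])
sc=cv2.resize(s[250:370,270:390],(400,400),interpolation=cv2.INTER_CUBIC)
im=im[0:400,120:520].copy()
for fa in(.23,.27):
    P=world(lever(fa,.177),*q);u=proj(cs,P)[0];cv2.circle(sc,tuple(int(x) for x in ((u-[270,250]+.5)*3.333)),3,(0,0,255),1)
    u=proj(c,P)[0];print(u);cv2.circle(im,tuple(int(x) for x in (u-[120,0])),3,(0,0,255),1)
cv2.imwrite('pics/c5.png',np.hstack([im,sc]))
```

```text
[0.48523116 0.07068188 0.30247807] [-0.06351694 -0.0329774   0.30247807] [-1.30769887  0.04839391 -0.88186909]
[317.66708937  29.25450747]
[317.65702199  12.60840562]
```

View pics/c5.png

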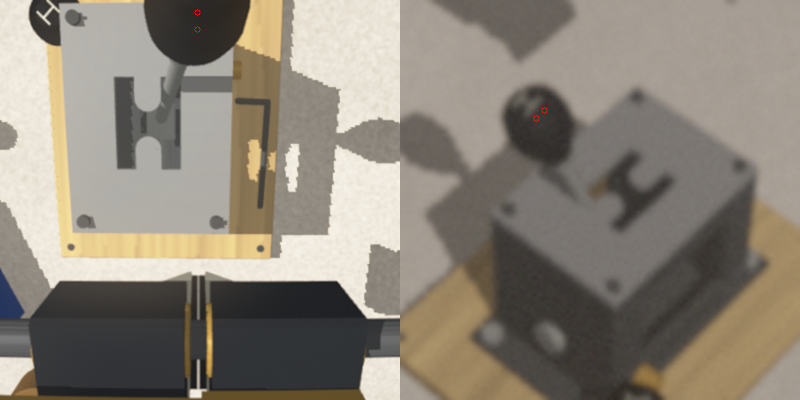

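```bash
python3 -c "
from cell import arm;print(arm.sign_off())"
```

```text
the job is handed in; nothing more can be done
None
```

The lever is in third (far right slot): it stopped against the end of the slot at about 10 N. I backed the arm off, checked by camera that it stayed there, and handed the job in at about 11.7 s.

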